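Check the nib weld of a glass pen in the polariscope

ROBOT

A 7-joint arm with a two-finger parallel gripper is mounted at the origin on the work surface. World frame = base frame: x ahead of the robot, y to its left, z up, the work surface at z = 0. Lengths are in m, angles in rad, forces in N, time in s.
With the tool pointing down it reaches from about 0.4 to 0.85 m from the base axis. Payload 6.9 kg.
Tool frame: the origin (TCP) lies midway between the tips of the shut fingers; the grasp point (between the pads) lies behind it (ctrl.pinch_z is the z of the grasp point in the tool frame, in m); z points along the fingers, y is the line along which they close (so a half turn about z gives the same grasp; the last joint's range is limited). The gripper opens to 85 mm and grips with 20 to 120 N. Pads are 22 mm wide; open, the fingers measure 114 mm over their backs; the gripper's body (76 mm by 85 mm) begins 54 mm behind the grasp point. The pads swing forward as they close: fully open they stand 13 mm farther back than shut.
Start: joints at [-1.02, 0.507, -0.238, 1.5, 0.126, 1.149, -0.155], TCP at [0.269, 0.564, 0.231] pointing down, gripper open.
Joint ranges: [-3.08, 3.08], [-0.24, 2.05], [-1.43, 1.35], [0, 2.5], [-1.52, 4.66], [0.17, 1.96], [-2.89, 2.89]. Speed limits (rad/s): [2.39, 2.39, 3.14, 3.14, 3.14, 3.14, 3.14].

INTERFACE

Orientations are given as a unit quaternion [w, x, y, z].
In Python, from station import ctrl, get_state, vision, ticket, models gives the robot as it stands. Calls block until the motion is done:
- ctrl.movep(position, orientation): joint-space move of the TCP to a pose.
- ctrl.movel(position, frame=None, max_speed=0.15): straight line of the TCP; frame=None keeps the orientation; max_speed is the mean speed in m/s.
- ctrl.set_joints(angles): joint-space move.
- ctrl.ungrasp() and ctrl.close_gripper(force=None): open the fingers fully, or close them until they stop; force is the grip in N (None keeps the last).
- ctrl.pause(seconds).
- ctrl.ik(position, orientation): joint angles nearest the present ones, or None.
- get_state(): the state.
- vision.grab_frame(name): name is "scene" or "top"; returns (picture, depth): 400x640x3 uint8, blue, green, red; 400x640 float32, m along the optical axis (not along the pixel's ray), 0 where there is no reading.
- vision.camera_info(name): a dict with "mtx" (3x3 intrinsics, pixels), "R" (3x3) and "t" (3): a world point X has camera coordinates R X + t. Camera axes: x right, y down, z forward; pixel columns grow to the right and rows downward; lengths in m; the calibration is good to about 2 mm. A picture is of the moment at which its call begins. camera_info takes no time and is no camera call.
A pose or a line that the arm cannot do raises ctrl.Unreachable and nothing moves.
- ticket.close_job(): hands the job in; it is judged then, once.
Trained networks look in the newest picture that a camera, given by its name, has taken for a name from the list of things; names that differ only in an ending like _2 or _b are one class to them, and where a whole thing is asked for, a point or a joint stands for the part that bears it (a point fixed in the world has none). Each returns a list of dicts, best first, with "p" (0 to 1); they miss things now and then, are a little off and sometimes report something else, mostly with a low value. They report only what shows in the picture. A call takes as long as a camera call. They do not tell look-alikes from the thing itself.
- models.recognise(camera, target): "point" ([column, row] in pixels, amid what is visible of it).
- models.masks_of(camera, target): "mask" (400x640 bool, what is visible of it) and "point" ([column, row] in pixels, amid what is visible of it).
The state is a dict: "time": time; "qpos": joint angles; "qd": joint speeds; "tau": joint torques, N m; "tcp_pos": TCP position; "eef_rot": TCP orientation; "contact_force": force on the tool from outside, world axes, zero at the start; "wrist_torque": the same for the moment, N m; "width": finger opening in m; "gripper_force": force on a finger pad.
Only numpy, scipy, OpenCV 4.12 (cv2) and the standard library are available. Lean on these libraries where they do the work, as an engineer would, in place of code of your own. Each camera call takes 0.05 s, during which the arm holds its last target. There are 200 camera calls.

TASK

First cross the polariscope's filters: turn the small knurled knob on top of the analyser until the pointer stands on the index mark. Then draw the glass pen up out of the wooden stand, lean it over at 45 degrees, nib down, square across the light path, and finish still holding it steady in the gap with the weld between neck and nib in front of the centre of the lit window, touching nothing but your gripper. Do not knock the pen against the polariscope, and leave the reamer, brush, jar and cup where they are.

Things in the scene. Friction and masses are not known exactly. Their poses are not given: they have to be found in the camera images.
- polariscope: bench polariscope (shows strain in glass), fixed. Origin on the bench under the middle of its open gap; z up, y along the light path. Base plate 180 x 340 mm, 20 mm thick (y -155 to 185). Lamp house at +y, analyser ring at -y; the gap between them is 170 mm wide (y -85 to 85), open above and towards -x and +x
- field (a point): centre of the viewing field: on the optical axis, half way across the gap, 115 mm above the bench; axes as the polariscope's
- knob_grip (a point): centre of the knurled knob: round, 28 mm diameter, 28 mm high (z 215 to 243 above the bench, this point at 229), vertical axis, on a short shaft over the worm case; room all round it above z 209
- knob (a joint): angle of the knurled knob, rad; grows counter-clockwise seen from above; stiff enough to stay where it is left (0.03 N m). Limits -1.5 and 2.9. It starts between 1.1 and 2.5.
- analyser (a joint): angle of the analyser ring and its pointer from the index mark, rad: 0 = on the mark (filters crossed), positive = pointer leaning to the polariscope's +x. Geared to the knob: this angle is always 1/6 of the knob's angle, so turning the knob clockwise seen from above brings the pointer back to the mark
- pointer_tip (a point): tip of the bright metal pointer, a bar 4 mm wide and 28 mm long lying along y over the -y half of the crown and overhanging it of the analyser ring, 90 mm from the optical axis; it swings in the x-z plane of the polariscope
- mark (a point): index mark: the one long, wide white line (4 mm) among the 5-degree graduations on the crown of the analyser ring, at its highest point
- stand: wooden block 160 x 60 x 55 mm, fixed, with three upright 14 mm holes through it at x = -50, 0 and +50 mm on its middle line; origin at the centre of its underside. The pen hangs in one end hole, the reamer in the other
- pen: glass dip pen, green twisted handle, 208 mm long, 40 to 65 g, loose; the taller, slimmer thing in the stand. Own z from nib to tail; origin at the flat underside of its collar, which sits on the stand's top. Collar 20 mm wide, z 0 to 14 mm; round handle 12 mm diameter, z 14 to 143; tail ball 15 mm, top at z 157; neck 11 mm diameter, z -20 to 0; nib z -20 to -50, inside the stand
- weld (a point): on the pen's axis, where neck and nib are fused, 20 mm below the collar (pen z = -20 mm)
- nib_tip (a point): point of the nib, pen z = -50 mm
- reamer: bead reamer with a short fat dark wooden handle, 62 mm above the stand, 22 mm wide; bystander in the other end hole; origin under its brass collar, on the top of the stand
- brush: bench brush, wooden back 130 x 42 mm, 54 mm high, black bristles down; bystander, origin at the centre of its underside
- jar: white plastic jar, 52 mm diameter, 95 mm high; bystander, origin under its base
- cup: paper cup, 74 mm across the rim, 85 mm high; bystander, origin under its base
- lamp_window (a point): centre of the round lit window, 120 mm across, in the gap face of the grey lamp house, z 115 mm. Lamp house: 160 mm (x) x 90 mm (y), polariscope y 85 to 175, top at z 200 mm
- ring (a point): centre of the upright black analyser ring, 170 mm outer diameter on the optical axis (z 115), polariscope y -115 to -85, top at z 200 mm. The black worm case beside it, 26 x 30 mm at x -96, y -100, top at z 200, carries the knob
Not all that is in view belongs to the job. There is more than one size of the pen; the one meant has the size given above. What is shaped like the stand but red is not meant.

How it is judged:
On the way, in this order (a step that is already met when the one before it is completed fails the run):
1. the pointer stands on the index mark (within 2.5 degrees) (value of joint analyser between -0.045 and 0.045 rad and height (world z) of nib_tip below 0.03 m), for 0.3 s.
2. the pen is drawn up out of the stand in the gripper, its nib clear above the block (height (world z) of nib_tip above 0.065 m and contact force between pen and the fingers above 0.5 N and contact force between pen and stand below 0.1 N), for 0.1 s.
At the end, for the whole second after the job is handed in: Held still, touching only the gripper: pen nib down, leaning 45 deg from vertical (+-10), within 12 deg of square to the light path; weld within 30 mm of the optical axis sideways and in height, within 60 mm of mid-gap; pointer within 2.5 deg of its mark (value of joint analyser between -0.045 and 0.045 rad and contact force between pen and the fingers above 0.5 N and contact force between pen and polariscope below 0.1 N and contact force between pen and stand below 0.1 N and angle between pen's own z axis and vertical between 0.61 and 0.96 rad and angle between the z axis of pen and the y axis of polariscope, either way round above 1.36 rad and x of weld in the frame of polariscope between -0.03 and 0.03 m and y of weld in the frame of polariscope between -0.06 and 0.06 m and z of weld in the frame of polariscope between 0.085 and 0.145 m and linear speed of pen below 0.03 m/s and angular speed of pen below 0.2 rad/s); the arm keeps its last pose, push and grip.
It fails at once if the pen is knocked against the polariscope (contact force between pen and polariscope above 2 N).
It fails at once if the reamer, brush, jar or cup is disturbed (moved more than 30 mm) (distance of any of reamer, brush, jar, cup from where it was at the start of the episode above 0.03 m).
It also fails if it takes over 64 s, if anything falls off the work surface, if the arm or the gripper's body presses on something with over 40 N, if the wrist force passes 120 N, or if a joint passes its speed limit or range.

## Working session

There is one attempt and no reset: what is moved stays moved. The work goes in short steps, each a Python script; the robot and the scene stay as the last script left them, time stands still between calls to the robot, and variables do not carry over. Pictures are saved under pics/ and viewed, at most 10 in all, crops included, and the job is handed in when it is done.

```bash
ls; mkdir -p pics; python3 - <<'E'
from station import ctrl,get_state,vision
import cv2,numpy as np
print(get_state(),ctrl.pinch_z)
for n in("scene","top"):
    p,d=vision.grab_frame(n);cv2.imwrite(f"pics/{n}0.png",p);np.save(f"{n}0.npy",d)
    c=vision.camera_info(n);print(n,c, "pos",-np.array(c['R']).T@np.array(c['t']))
E
```

```text
pics
{'time': 0.0, 'qpos': array([-1.02051207,  0.50834239, -0.23751294,  1.50114043,  0.12571672,
        1.14889467, -0.15479872]), 'qd': array([ 0.00040508, -0.00048697,  0.00079356,  0.00103199,  0.00095354,
       -0.00156797,  0.00087831]), 'tau': array([-5.39877674e-04, -6.20588493e+01, -2.18660228e+00, -2.49646872e+01,
        1.27875511e-02,  1.20154285e-02, -2.25432132e-05]), 'tcp_pos': array([0.26877859, 0.56369561, 0.23042382]), 'eef_rot': array([-1.71431670e-04,  2.20555599e-01,  9.75373991e-01, -8.80485924e-04]), 'contact_force': array([ 0.25760943,  0.21184211, -0.63194963]), 'wrist_torque': array([-0.02813351, -0.03786179, -0.05664345]), 'gripper_force': 0.0, 'width': 0.08554900522635134} -0.0187
scene {'mtx': array([[388.49610501,   0.        , 314.98563829],
       [  0.        , 388.49610501, 198.79390522],
       [  0.        ,   0.        ,   1.        ]]), 'R': array([[ 0.01322631,  0.99972874, -0.01917051],
       [ 0.64893834, -0.02316828, -0.76048817],
       [-0.76072603, -0.00238203, -0.64906874]]), 't': array([-0.00297394, -0.25348283,  1.66037358])} pos [1.42762347e+00 1.05543129e-03 8.84868887e-01]
top {'mtx': array([[419.27767497,   0.        , 318.02729612],
       [  0.        , 419.27767497, 196.88009214],
       [  0.        ,   0.        ,   1.        ]]), 'R': array([[-0.02081408, -0.99978054,  0.00237434],
       [-0.99822045,  0.02064874, -0.05594253],
       [ 0.05588122, -0.00353451, -0.99843117]]), 't': array([0.02144286, 0.53755729, 1.42687577])} pos [0.45731144 0.01538158 1.45465864]
```

View pics/scene0.png

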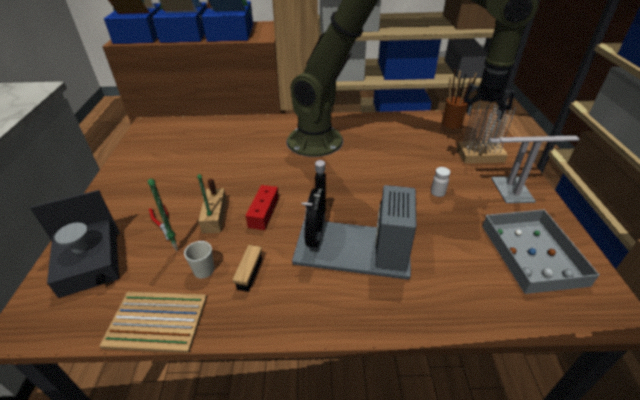

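View pics/top0.png

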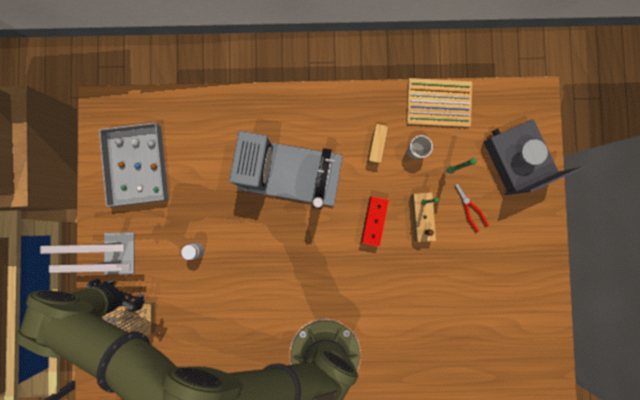

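```bash
cat > h.py <<'E'
import numpy as np,cv2
from station import ctrl,get_state,vision,models,ticket
def cloud(n,d):
    c=vision.camera_info(n);K=np.array(c['mtx']);R=np.array(c['R']);t=np.array(c['t'])
    v,u=np.mgrid[:400,:640]
    X=np.stack([(u-K[0,2])/K[0,0]*d,(v-K[1,2])/K[1,1]*d,d],-1)
    W=(X-t)@R; W[d<=0]=np.nan
    return W
def proj(n,P):
    c=vision.camera_info(n);q=np.array(c['mtx'])@(np.array(c['R'])@np.array(P)+np.array(c['t']));return q[:2]/q[2]
def rect(P):
    r=cv2.minAreaRect((P[:,:2]*1000).astype(np.float32));b=cv2.boxPoints(r);return np.round(r[0],1),np.round(r[1],1),round(r[2],2)
E
python3 - <<'E'
from h import *
T=cloud("top",np.load("top0.npy"));S=cloud("scene",np.load("scene0.npy"))
def sel(W,c,r,z0,z1):
    u0,u1=c;v0,v1=r;A=W[v0:v1,u0:u1].reshape(-1,3);return A[(A[:,2]>z0)&(A[:,2]<z1)]
for nm,W,c,r,z in [("lampT",T,(220,280),(120,205),(.19,.215)),("baseT",T,(220,350),(120,220),(.012,.03)),("knobT",T,(305,332),(190,215),(.235,.255)),("ringT",T,(310,338),(140,200),(.17,.215)),
 ("standT",T,(405,445),(185,250),(.045,.065)),("penT",T,(415,445),(190,210),(.08,.3)),("reamT",T,(415,445),(220,245),(.07,.3)),
 ("lampS",S,(370,425),(180,260),(.19,.215)),("knobS",S,(308,332),(155,180),(.22,.255)),("standS",S,(190,235),(180,240),(.045,.065)),("penS",S,(190,220),(165,205),(.075,.3)),("pen2S",S,(140,180),(170,250),(.02,.4)),("pen2T",T,(440,480),(150,180),(.02,.4)),
 ("brushT",T,(365,392),(120,170),(.02,.1)),("cupT",T,(405,436),(130,165),(.02,.1)),("jarT",T,(175,206),(235,270),(.03,.15)),("redT",T,(360,390),(190,250),(.03,.15))]:
    P=sel(W,c,r,*z)
    if len(P)>3: print(nm,len(P),P.mean(0).round(4),"z",P[:,2].min().round(3),P[:,2].max().round(3),*rect(P))
p=np.load("top0.npy")
for n,pic,(u,v,w,h) in [("top","pics/top0.png",(225,120,240,135))]:pass
a=cv2.imread("pics/top0.png")[130:250,225:385];b=cv2.imread("pics/scene0.png")[150:270,140:300]; c=cv2.imread("pics/scene0.png")[155:275,280:440];d=cv2.imread("pics/top0.png")[130:250,380:540]
f=lambda x:cv2.resize(x,(400,300),interpolation=cv2.INTER_CUBIC)
cv2.imwrite("pics/c1.png",np.vstack([np.hstack([f(a),f(b)]),np.hstack([f(c),f(d)])]))
for n in("pen","stand","knob_grip","reamer"):
  for cam in("top","scene"):
    print(n,cam,[(np.round(m['point']),round(m['p'],2)) for m in models.recognise(cam,n)][:3])
E
```

```text
lampT 1562 [0.6483 0.2179 0.1993] z 0.19 0.208 [649.7 218.9] [ 91.  160.2] 78.8
baseT 3127 [0.6186 0.0737 0.0196] z 0.012 0.029 [627.8 105.2] [338.8 180.7] 78.96
knobT 71 [0.5111 0.0119 0.243 ] z 0.238 0.249 [511.9  11.4] [23.2 26.3] 88.97
ringT 453 [ 0.6032 -0.0079  0.1906] z 0.17 0.207 [594.4 -10.4] [ 41.4 150. ] 78.88
standT 792 [ 0.4639 -0.3427  0.0548] z 0.045 0.065 [ 463.5 -345.1] [160.   62.9] 2.83
penT 60 [ 0.5127 -0.3393  0.1648] z 0.083 0.219 [ 512.4 -341.3] [12.5 12.6] 32.49
reamT 47 [ 0.4143 -0.3437  0.1069] z 0.072 0.121 [ 414.1 -346.6] [19.3 16.4] 90.0
lampS 1379 [0.6599 0.2181 0.1976] z 0.19 0.202 [650.2 220.3] [ 90.2 163.3] 79.04
knobS 101 [0.5176 0.0134 0.2344] z 0.22 0.244 [514.  14.] [26.8 27.1] 62.04
standS 545 [ 0.4748 -0.3395  0.0528] z 0.045 0.064 [ 464.1 -343.2] [163.8  62.1] 2.06
penS 209 [ 0.4813 -0.3413  0.1362] z 0.076 0.211 [ 464.7 -344.7] [117.4  20.5] 0.48
pen2S 461 [ 0.6229 -0.4286  0.1597] z 0.021 0.277 [ 621.4 -428.6] [17.7 24.8] 43.52
pen2T 184 [ 0.6163 -0.4278  0.1777] z 0.022 0.281 [ 617.8 -430.6] [19.1 20.4] 86.14
brushT 486 [ 0.7134 -0.1968  0.0534] z 0.039 0.061 [ 714.2 -197.6] [ 42.5 129.7] 77.35
cupT 281 [ 0.7004 -0.3399  0.0613] z 0.02 0.091 [ 695.9 -333.3] [70.  73.4] 43.73
jarT 260 [0.3672 0.4241 0.0811] z 0.03 0.1 [365.6 427.7] [47.5 48.1] 42.01
redT 877 [ 0.4531 -0.1797  0.0539] z 0.031 0.064 [ 452.7 -181.2] [ 61.5 159.8] 77.35
pen top [(array([460., 164.]), 0.62), (array([432., 200.]), 0.44)]
pen scene [(array([163., 215.]), 0.66), (array([203., 194.]), 0.57)]
stand top [(array([423., 219.]), 0.7), (array([374., 222.]), 0.58)]
stand scene [(array([260., 211.]), 0.6), (array([212., 210.]), 0.59)]
knob_grip top [(array([321., 202.]), 0.5)]
knob_grip scene [(array([318., 166.]), 0.63), (array([246., 268.]), 0.45)]
reamer top [(array([430., 230.]), 0.54)]
reamer scene [(array([210., 187.]), 0.63)]
```

View pics/c1.png

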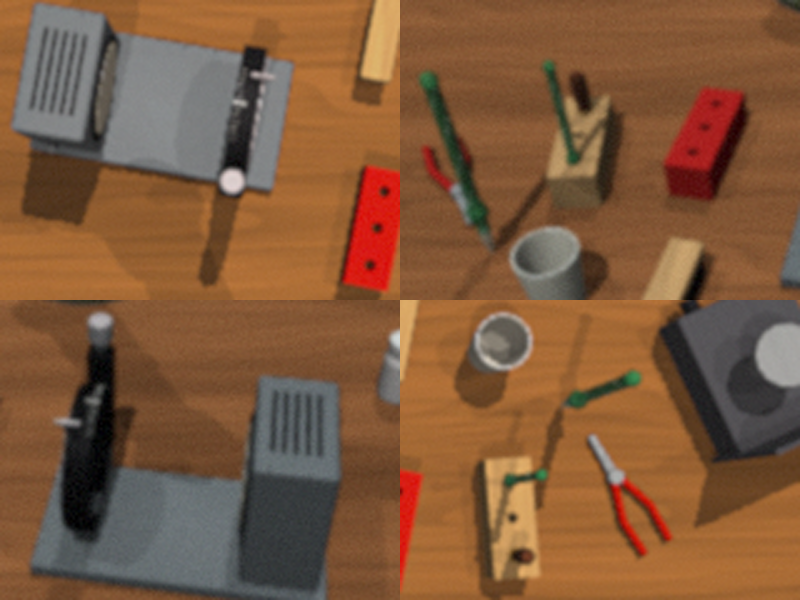

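The pictures show the target pen in the wooden stand (top image about (428,200)), the reamer at (429,233), and a taller decoy pen at (460,165). The polariscope knob is at (318,202), the pointer near (330,160) and the mark near (321,171). The polariscope origin comes to about (0.625, 0.091) with yaw −11°. The predicted knob position (0.512, 0.011) matches the measured one. Next I'll measure the pointer angle and check IK for the planned poses.

```bash
cat >> h.py <<'E'
from scipy.ndimage import map_coordinates
from scipy.spatial.transform import Rotation as Ro
O=np.array([.625,.0915,0]);YAW=np.deg2rad(-11.0);RP=Ro.from_euler('z',YAW).as_matrix()
def pw(p): return O+RP@np.array(p)
def score(cam,img,ys,r):
    g=img.astype(float).min(2);th=np.arange(-.3,.6,.005);out=[]
    for a in th:
        q=np.array([proj(cam,pw([r*np.sin(a),y,.115+r*np.cos(a)])) for y in ys])
        out.append(map_coordinates(g,[q[:,1],q[:,0]],order=1).mean())
    return th,np.array(out)
def peak(th,s,lo,hi):
    m=(th>=lo)&(th<=hi);i=np.argmax(np.where(m,s,-1));w=(abs(th-th[i])<.04);b=s[w]-s[w].min();return (th[w]*b).sum()/b.sum(),s[i]
def pointer(imgs,lo=.1,hi=.5):
    return {c:(np.round(peak(*score(c,im,np.linspace(-.127,-.117,6),.090),lo,hi),3),np.round(peak(*score(c,im,np.linspace(-.098,-.088,6),.0855),-.08,.08),3)) for c,im in imgs.items()}
def q(zdir,ydir):
    z=np.array(zdir)/np.linalg.norm(zdir);y=np.array(ydir)-np.dot(ydir,z)*z;y/=np.linalg.norm(y)
    return np.roll(Ro.from_matrix(np.stack([np.cross(y,z),y,z],1)).as_quat(),1)
def down(yaw): return q([0,0,-1],[-np.sin(yaw),np.cos(yaw),0])
E
python3 - <<'E'
from h import *
print(pointer({c:cv2.imread(f"pics/{c}0.png") for c in("top","scene")}))
for c in("top","scene"):
    im=cv2.imread(f"pics/{c}0.png")
    print(c,[proj(c,pw([90e-3*np.sin(a),-.12,.115+.09*np.cos(a)])).round(1) for a in (0,.2,.4)])
k=pw([-.096,-.1,.229]);print("knob",k)
for y in np.arange(-3.0,3.1,.5):
    j=ctrl.ik(k+[0,0,ctrl.pinch_z],down(y)); print("kn",round(y,2),None if j is None else np.round(j,2))
for y in np.arange(-1.5,1.6,.5):
    j=ctrl.ik([.5127,-.341,.167+ctrl.pinch_z],down(y)); print("pen",round(y,2),None if j is None else np.round(j,2))
s=2**-.5
for sx in(-1,1):
  g=pw(np.array([0,.012,.115])+.132*s*np.array([sx,0,1])); z=RP@np.array([-sx*s,0,-s])
  for nm,yd in(("y",RP@[0,1,0]),("-y",RP@[0,-1,0]),("x",RP@[s,0,-sx*s]),("-x",-RP@[s,0,-sx*s])):
    for dz in(0,.16):
      j=ctrl.ik(g-z*ctrl.pinch_z*-1*-1+[0,0,dz] if 0 else g-ctrl.pinch_z*z+[0,0,dz],q(z,yd));print("fin",sx,nm,dz,None if j is None else np.round(j,2))
E
```

```text
Traceback (most recent call last):
  File "h.py", line 26, in pointer
    return {c:(np.round(peak(*score(c,im,np.linspace(-.127,-.117,6),.090),lo,hi),3),np.round(peak(*score(c,im,np.linspace(-.098,-.088,6),.0855),-.08,.08),3)) for c,im in imgs.items()}
                              ~~~~~^^^^^^^^^^^^^^^^^^^^^^^^^^^^^^^^^^^^^^
  File "h.py", line 20, in score
    q=np.array([proj(cam,pw([r*np.sin(a),y,.115+r*np.cos(a)])) for y in ys])
                ~~~~^^^^^^^^^^^^^^^^^^^^^^^^^^^^^^^^^^^^^^^^^^
  File "h.py", line 10, in proj
    c=vision.camera_info(n);q=np.array(c['mtx'])@(np.array(c['R'])@np.array(P)+np.array(c['t']));return q[:2]/q[2]
ValueError: time passes only in moves, steps and waits
```

```bash
sed -i 's/vision.camera_info(n)/caminfo(n)/' h.py; sed -i '2a import functools\n@functools.lru_cache\ndef caminfo(n): return vision.camera_info(n)' h.py
cat > t.py <<'E'
from h import *
print(pointer({c:cv2.imread(f"pics/{c}0.png") for c in("top","scene")}))
for c in("top","scene"):
    print(c,[proj(c,pw([90e-3*np.sin(a),-.12,.115+.09*np.cos(a)])).round(1) for a in (0,.2,.4)])
k=pw([-.096,-.1,.229]);print("knob",k)
def J(nm,p,o):
    j=ctrl.ik(p,o); print(nm,None if j is None else np.round(j,2))
for y in np.arange(-3.0,3.1,.5): J(f"kn {y}",k+[0,0,ctrl.pinch_z],down(y))
for y in np.arange(-1.5,1.6,.5): J(f"pen {y}",[.5127,-.341,.167+ctrl.pinch_z],down(y))
s=2**-.5
for sx in(-1,1):
  g=pw(np.array([0,.012,.115])+.132*s*np.array([sx,0,1])); z=RP@np.array([-sx*s,0,-s])
  for nm,yd in(("y",RP@[0,1,0]),("-y",RP@[0,-1,0]),("x",RP@[s,0,-sx*s]),("-x",-RP@[s,0,-sx*s])):
    for dz in(0,.16): J(f"fin {sx} {nm} {dz}",g-ctrl.pinch_z*z+[0,0,dz],q(z,yd))
E
python3 t.py
```

```text
{'top': (array([  0.428, 156.665]), array([-1.20000e-02,  1.47045e+02])), 'scene': (array([  0.416, 116.379]), array([1.5000e-02, 9.3372e+01]))}
top [array([329.9, 171.7]), array([330.9, 165.9]), array([331.8, 160.6])]
scene [array([305.8, 192.2]), array([304.6, 196.9]), array([303.4, 202.4])]
knob [0.51168289 0.01165495 0.229     ]
kn -3.0 [-0.41  0.38  0.49  1.83 -0.21  0.98 -1.27]
kn -2.5 [-0.38  0.38  0.43  1.83 -0.19  0.97 -0.79]
kn -2.0 [-0.31  0.37  0.34  1.83 -0.14  0.97 -0.34]
kn -1.5 [-0.24  0.36  0.24  1.83 -0.1   0.97  0.11]
kn -1.0 [-0.17  0.35  0.14  1.83 -0.06  0.96  0.56]
kn -0.5 [-0.08  0.35  0.01  1.83 -0.01  0.96  1.01]
kn 0.0 [ 0.    0.35 -0.1   1.83  0.04  0.97  1.45]
kn 0.5 [ 0.1   0.35 -0.23  1.83  0.1   0.97  1.9 ]
kn 1.0 [ 0.19  0.36 -0.37  1.83  0.16  0.98  2.33]
kn 1.5 [ 0.29  0.38 -0.5   1.82  0.21  0.99  2.77]
kn 2.0 [-0.78  0.58  1.15  1.84 -0.59  1.12 -2.12]
kn 2.5 [-0.78  0.58  1.15  1.84 -0.59  1.12 -1.62]
kn 3.0 [-0.46  0.39  0.56  1.83 -0.25  0.98 -1.51]
pen -1.5 [ 0.14  0.66  0.71  1.65 -0.49  1.02  1.08]
pen -1.0 [ 0.27  0.6   0.45  1.65 -0.31  0.
[... 162 characters left out ...]
.72]
pen 1.0 [-0.04  0.84  1.15  1.65 -0.81  1.21 -2.41]
pen 1.5 [-0.04  0.84  1.15  1.65 -0.81  1.21 -1.91]
fin -1 y 0 [-0.87  0.34  0.39  2.39  2.01  0.41 -1.08]
fin -1 y 0.16 [-0.73  0.04  0.15  2.12  1.01  0.61  0.06]
fin -1 -y 0 [-0.99  0.36  0.55  2.39  2.11  0.35  1.96]
fin -1 -y 0.16 [-1.76  0.14  1.34  2.13  0.8   0.46 -2.87]
fin -1 x 0 [-1.02  0.37  0.59  2.39  2.14  0.33 -2.79]
fin -1 x 0.16 [-0.6   0.04  0.02  2.12  1.01  0.62 -1.52]
fin -1 -x 0 [-0.44  0.31 -0.18  2.38  1.83  0.6   0.66]
fin -1 -x 0.16 [-0.35  0.04 -0.24  2.12  1.03  0.63  1.61]
fin 1 y 0 None
fin 1 y 0.16 None
fin 1 -y 0 None
fin 1 -y 0.16 None
fin 1 x 0 None
fin 1 x 0.16 None
fin 1 -x 0 None
fin 1 -x 0.16 None
```

```bash
cat > t.py <<'E'
from h import *
k=pw([-.096,-.1,.229+ctrl.pinch_z]);o=down(-.2)
s=get_state();ctrl.movel(s['tcp_pos']+[0,0,.15]);
ctrl.movep(k+[0,0,.12],o);print(get_state()['time'],get_state()['qpos'].round(2))
ctrl.movel(k+[0,0,.001]);ctrl.close_gripper(30);s=get_state();print(s['width'],s['gripper_force'],s['contact_force'],s['wrist_torque'])
j=np.array(s['qpos']);j[6]-=2.5;ctrl.set_joints(j);ctrl.pause(.2)
s=get_state();print(s['time'],s['qpos'].round(2),s['width'],s['contact_force'],s['wrist_torque'])
ctrl.ungrasp();ctrl.movel(s['tcp_pos']+[0,0,.09])
j=np.array(get_state()['qpos']);j[0]-=.6;ctrl.set_joints(j)
im={c:vision.grab_frame(c)[0] for c in("top","scene")}
print(pointer(im,-.2,.5),get_state()['time'])
f=lambda x:cv2.resize(x,(400,300),interpolation=cv2.INTER_CUBIC)
cv2.imwrite("pics/c2.png",np.hstack([f(im['top'][140:212,280:376]),f(im['scene'][155:227,270:366])]))
E
python3 t.py
```

```text
3.8167 [-0.14  0.26  0.1   1.62 -0.03  1.27  1.33]
0.02679282334341324 30.699601589185477 [-0.10681323  5.08315954  5.2602368 ] [ 1.09529526  0.16612566 -0.07014982]
7.6667 [-0.14  0.35  0.09  1.83 -0.04  0.97 -1.16] 0.02699728540797272 [-17.23983009  -0.88864157  14.8668644 ] [-0.01022037  3.54281352  0.00666322]
{'top': (array([-1.20000e-02,  1.78022e+02]), array([-1.30000e-02,  1.57448e+02])), 'scene': (array([-5.00000e-03,  1.00072e+02]), array([1.3000e-02, 9.5429e+01]))} 10.2667
```

View pics/c2.png

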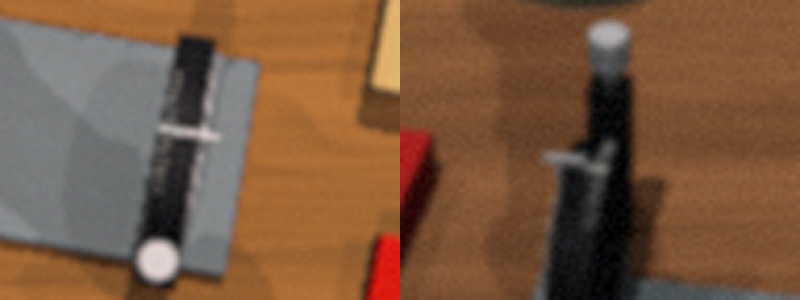

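The pointer (top crop about (200,133)) is now in line with the white mark (about (170,128)), and both read about 0 rad. Now for the pen.

```bash
cat > t.py <<'E'
from h import *
P=np.array([.513,-.3405,.167+ctrl.pinch_z])
s2=2**-.5;z=RP@np.array([s2,0,-s2])
def fin(w,dz,dg=.132): return pw(np.array(w)+dg*s2*np.array([-1,0,1]))-ctrl.pinch_z*z+[0,0,dz]
for y in(-.5,-.2): print(y,ctrl.ik(P+[0,0,.2],down(y)),ctrl.ik(P+[0,0,.3],down(y)))
yd=RP@np.array([s2,0,s2])
for sg in(1,-1):
  for dz in(.28,.2,0): j=ctrl.ik(fin([0,.012,.115],dz),q(z,sg*yd));print(sg,dz,None if j is None else np.round(j,2))
yaw=-.5
ctrl.movep(P+[0,0,.2],down(yaw));ctrl.movel(P,max_speed=.12)
ctrl.close_gripper(40);ctrl.pause(.2);s=get_state();print(s['time'],s['width'],s['gripper_force'],s['contact_force'],s['qpos'].round(2))
ctrl.movel(P+[0,0,.1],max_speed=.08);ctrl.movel(P+[0,0,.3]);s=get_state();print(s['time'],s['width'],s['gripper_force'],s['qpos'].round(2))
im={c:vision.grab_frame(c) for c in("top","scene")}
for sg in(1,-1):
  for dz in(.28,.2,0): j=ctrl.ik(fin([0,.012,.115],dz),q(z,sg*yd));print(sg,dz,None if j is None else np.round(j,2))
W=cloud("scene",im["scene"][1]);t=s['tcp_pos'];m=(np.hypot(W[...,0]-t[0],W[...,1]-t[1])<.06)&(W[...,2]<t[2]+.05)&(W[...,2]>.07);A=W[m]
print(t,"zmin",A[:,2].min());
for a in np.arange(.2,.47,.02):
  B=A[abs(A[:,2]-a)<.01]
  if len(B):print(round(a,2),len(B),B.mean(0).round(4))
u,v=proj("scene",t-[0,0,.06]).astype(int);cv2.imwrite("pics/c3.png",cv2.resize(im["scene"][0][max(v-75,0):v+75,max(u-100,0):u+100],(800,600),interpolation=cv2.INTER_CUBIC))
E
python3 t.py
```

```text
-0.5 [ 0.35147549  0.44141594  0.32970252  1.31384872 -0.14061256  1.40892158
  1.74513215] [ 0.33264401  0.43984613  0.40454775  1.0627968  -0.16921549  1.66908523
  1.75628272]
-0.2 [ 0.37761549  0.43750609  0.28441619  1.31346232 -0.12078358  1.40733111
  2.02702636] [ 0.35583583  0.43549508  0.35883349  1.06241947 -0.14939622  1.66723443
  2.03993496]
1 0.28 [-0.85 -0.06  0.25  1.87  0.74  0.86 -1.15]
1 0.2 [-0.82 -0.    0.24  2.04  0.89  0.69 -1.36]
1 0 [-1.02  0.37  0.59  2.39  2.14  0.33 -2.79]
-1 0.28 [-1.97 -0.23  1.11  1.87  0.99  1.1   1.77]
-1 0.2 [ 0.64  0.03 -1.24  2.03  0.92  0.71  1.75]
-1 0 [-0.4   0.32 -0.24  2.38  1.82  0.62  0.67]
15.4167 0.010895960560181068 38.89394760131836 [-0.27491415 -0.12333973  0.72262827] [ 0.37  0.58  0.29  1.65 -0.19  0.95  1.8 ]
18.3 0.010825612111342163 38.878798484802246 [ 0.37  0.43  0.34  1.06 -0.14  1.67  1.73]
1 0.28 [ 0.39 -0.07 -0.89  1.86  0.63  0.79 -1.04]
1 0.2 [ 0.71  0.04 -1.32  2.03  0.93  0.72 -1.4 ]
1 0 [-1.24  0.47  0.95  2.39  2.77  0.21  2.86]
-1 0.28 [-0.42 -0.05 -0.15  1.86  0.71  0.84  2.02]
-1 0.2 [-0.4   0.   -0.18  2.04  0.89  0.69  1.78]
-1 0 [-0.3   0.32 -0.37  2.38  1.8   0.67  0.69]
[ 0.51286606 -0.34032179  0.44753975] zmin 0.3041135381616256
0.3 3 [ 0.5145 -0.3396  0.3073]
0.32 19 [ 0.5148 -0.3393  0.3217]
0.34 25 [ 0.5162 -0.3395  0.3403]
0.36 44 [ 0.5181 -0.3387  0.3602]
0.38 35 [ 0.5169 -0.339   0.38  ]
0.4 34 [ 0.517  -0.3388  0.401 ]
0.42 34 [ 0.5166 -0.3387  0.4206]
0.44 37 [ 0.5186 -0.3387  0.4411]
0.46 109 [ 0.5224 -0.3385  0.4606]
```

View pics/c3.png

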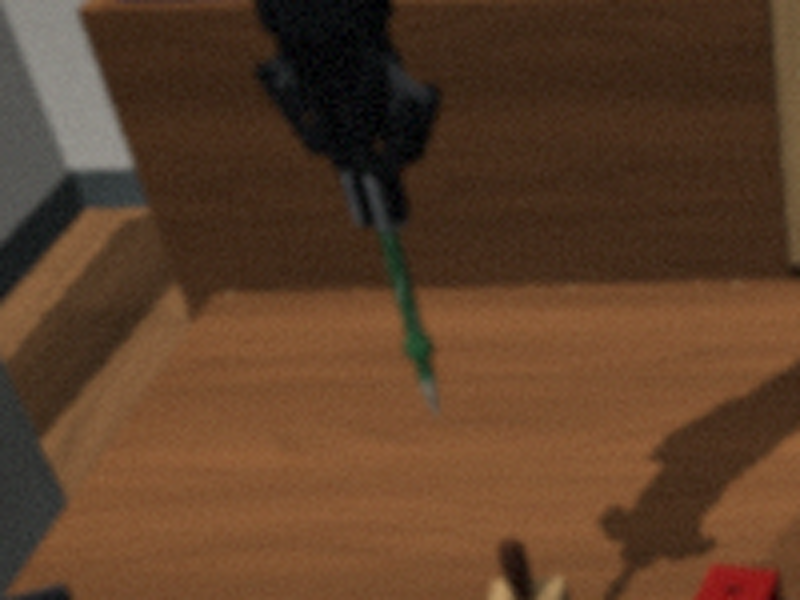

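The picture shows the pen hanging straight from the gripper, with the nib at about (435,410) in the crop. The nib's measured height of 0.304 m matches the planned 0.132 m from grasp to weld. Next I'll tilt the pen above the gap and measure it there.

```bash
cat > m.py <<'E'
from h import *
s2=2**-.5;z=RP@np.array([s2,0,-s2]);yd=-RP@np.array([s2,0,s2])
def fin(w,dz,dg=.132): return pw(np.array(w)+dg*s2*np.array([-1,0,1]))-ctrl.pinch_z*z+[0,0,dz]
def look(name):
    s=get_state();print(s['time'],s['width'],s['gripper_force'],s['qpos'].round(2),s['contact_force'].round(1))
    g=s['tcp_pos']+ctrl.pinch_z*Ro.from_quat(np.roll(s['eef_rot'],-1)).as_matrix()[:,2];zz=Ro.from_quat(np.roll(s['eef_rot'],-1)).as_matrix()[:,2]
    loc=lambda p:(RP.T@(np.array(p)-O)).round(4)
    print("expected weld",loc(g+.132*zz),"nib",loc(g+.162*zz))
    out=[]
    for c in("top","scene"):
        im,d=vision.grab_frame(c);W=cloud(c,d);L=(W-g)
        t=L@zz;r=np.linalg.norm(L-t[...,None]*zz,axis=-1)
        m=(t>.03)&(t<.17)&(r<.03)&(((W-O)@RP)[...,2]>.05);A=W[m]
        b=im[m].astype(int);A=A[b[:,1]>b[:,2]+8]   # green glass only
        if len(A)>8:
            mu=A.mean(0);dr=np.linalg.svd(A-mu)[2][0];dr*=np.sign(dr@zz);l=RP.T@dr
            T=((g+.132*zz)-mu)@dr
            print(c,len(A),"dir",l.round(3),"tilt",np.rad2deg(np.arccos(-l[2])).round(1),"off sq",np.rad2deg(np.arcsin(l[1])).round(1),"axis at weld",loc(mu+T*dr))
        u,v=proj(c,g+.1*zz).astype(int);out.append(cv2.resize(im[max(v-60,0):v+60,max(u-60,0):u+60],(400,400),interpolation=cv2.INTER_CUBIC))
    cv2.imwrite(name,np.hstack(out))
E
python3 - <<'E'
from m import *
w=[0,.012,.115]
ctrl.movep(fin(w,.28),q(z,yd));ctrl.pause(.2);look("pics/c4.png")
E
```

```text
20.2917 0.010760454197008211 38.94283175468445 [-0.42 -0.05 -0.15  1.86  0.71  0.84  2.02] [-0.5  0.3 -0.9]
expected weld [0.0007 0.0109 0.3947] nib [0.0219 0.0108 0.3735]
top 143 dir [ 0.711 -0.003 -0.703] tilt 45.3 off sq -0.2 axis at weld [0.0051 0.0068 0.3992]
scene 203 dir [ 0.715  0.011 -0.699] tilt 45.7 off sq 0.6 axis at weld [0.0042 0.0103 0.3983]
```

View pics/c4.png

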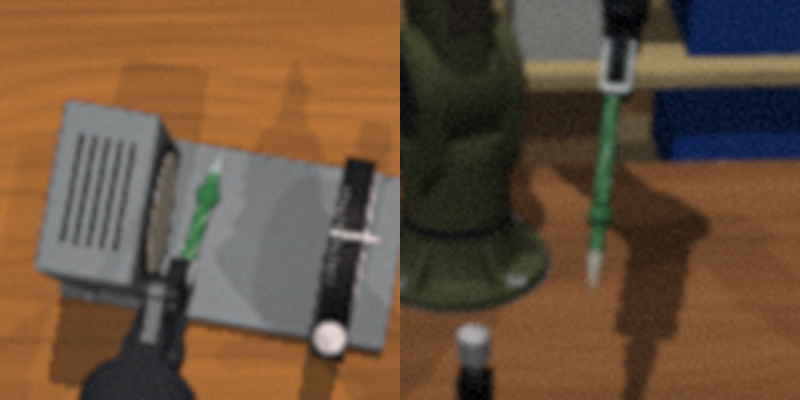

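The pen leans at 45°, square to the light path, above the gap, with the nib at about (215,165) in the left crop. The pointer is still on its mark. Now I'll lower it.

```bash
python3 - <<'E'
from m import *
w=[0,.012,.115]
ctrl.movel(fin(w,.12),max_speed=.1);s=get_state();print(s['qpos'].round(2),s['contact_force'].round(1))
ctrl.movel(fin(w,0),max_speed=.06);ctrl.pause(.5);look("pics/c5.png")
print(pointer({c:vision.grab_frame(c)[0] for c in("top","scene")},-.2,.5))
E
```

```text
[-0.44  0.09 -0.16  2.19  1.2   0.58  1.41] [0.1 0.7 0.5]
24.7917 0.010651860888983167 38.94434988498688 [-0.45  0.31 -0.17  2.38  1.84  0.6   0.66] [ 0.6 -0.2 -0.5]
expected weld [0.    0.012 0.115] nib [0.0212 0.012  0.0938]
top 90 dir [ 0.718  0.001 -0.696] tilt 45.9 off sq 0.0 axis at weld [0.0049 0.0076 0.1201]
scene 142 dir [ 0.702 -0.005 -0.712] tilt 44.6 off sq -0.3 axis at weld [0.0033 0.0106 0.1183]
{'top': (array([-1.2000e-02,  1.7839e+02]), array([-1.30000e-02,  1.56881e+02])), 'scene': (array([-2.00000e-03,  1.01138e+02]), array([8.0000e-03, 9.1806e+01]))}
```

View pics/c5.png

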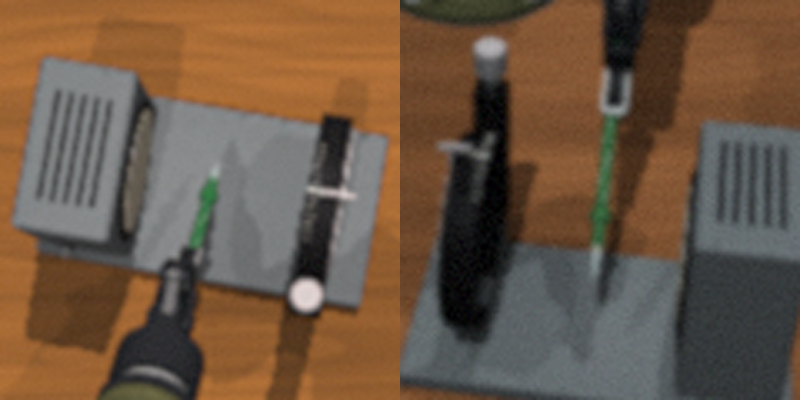

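The pen is held mid-gap at 45° and clear of everything, with the nib at about (215,170) in the left crop. The weld is within a few mm of the field centre and the pointer is on its mark, so I'm handing it in.

```bash
python3 -c "
from station import ticket
print(ticket.close_job())"
```

```text
the job is handed in; nothing more can be done
None
```

The job is handed in at about 25 s of the 64 s allowed: the pointer measured on its mark, and the pen was held clear in the gap at about 45°, square to the light path, with the weld about 12 mm or less from the field centre; no verdict was returned.

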